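# Snap the beaker tray onto the bench post

### The arm

A 6-joint arm with a two-finger parallel gripper is mounted at the origin on a cart in front of the work surface, level with it; the furniture and walls round the work are solid. World frame = base frame: x ahead of the robot, y to its left, z up, the work surface at z = 0. Lengths are in mm, angles in rad, forces in N, time in s.
With the tool pointing down it reaches from about 350 to 875 mm from the base axis. Payload 4.2 kg.
Tool frame: the origin (TCP) lies between the finger pads; the fingertips stand ahead of it and the grasp point (between the pads) lies 5 mm behind it (manip.tip_reach is the z of the fingertips in the tool frame, in mm); z points along the fingers, y is the direction in which the jaws open and shut (so a half turn about z gives the same grasp; the last joint's range is limited). The gripper opens to 85 mm and grips with 20 to 120 N. Pads are 22 mm wide; open, the fingers measure 114 mm over their backs; the gripper's body (76 mm by 85 mm) begins 54 mm behind the grasp point. The pads swing forward as they close: fully open they stand 13 mm farther back than shut.
Start: joints at [1.432, 0.385, 0.008, 0, -1.194, -0.259], TCP at [242.086, 576.189, 210.112] pointing down, gripper open.
Joint ranges: [-3.14, 3.14], [-1.21, 2.06], [-1.07, 1.41], [-3.16, 2.05], [-2.99, -0.16], [-3.1, 3.1]. Speed limits (rad/s): [2.79, 2.79, 3.14, 3.14, 3.14, 3.14].

### API

Orientations are given as a rotation vector (axis times angle).
In Python, from cell import manip gives the robot as it stands. The module is installed in compiled form; this text tells all that it offers.
- The arm moves only by the shell command python3 -m handwheel 'ROWS'. ROWS is JSON, a list of rows, each a list of 3 entries, a list of its own where there are three numbers: the turn, a rotation vector about the world's x, y, z scaled (see below), then the shift along the world's x, y, z scaled (see below), then the gripper command: -1 is shut, 1 is fully open, values between are in proportion. A call has 1 to 12 rows; each row is the pose to reach, as a shift and turn from the pose measured when the call began; what a row does not reach only later rows make up. The controller multiplies each number of a shift by 12 cm and each number of a turn by 90 degrees. A row lasts 1/8 s, in which the tool goes at most 62.5 mm and 10.7 degrees, less where a joint would pass 70% of its speed; a pose out of reach is approached as far as the arm can. A call with a number of a shift or a turn outside -1 to 1 is refused whole. A call with a gripper value outside its range is refused whole. The fingers move at their own pace and stop on an object; the grip force is fixed at half the most. Time passes only in rows, so rows that repeat a pose let the fingers close. It gives the time, the measured TCP pose, the force and the opening at its end, in the units of the state.
- manip.get_state(): the state, without advancing time (a new reading comes with each control period).
- manip.grab_frame(name): name is "side" or "top"; returns the picture (480x640x3 uint8, blue, green, red); there is no depth.
- manip.calibration(name): a dict with "camera_matrix" (3x3 intrinsics, pixels), "D" ([k1, k2, p1, p2, k3] as OpenCV has them; the pictures are not rectified), "extrinsics" (4x4, takes a point from world to camera coordinates). Camera axes: x right, y down, z forward; pixel columns grow to the right and rows downward; lengths in mm; the calibration is good to about 2 mm. A picture is of the moment at which its call begins. calibration takes no time and is no camera call.
- manip.finish_job(): hands the job in, once; it reports no verdict.
The state is a dict: "clock": time; "joint_positions": joint angles; "dq": joint speeds; "joint_torque": joint torques, N m; "tool_pos": TCP position; "orientation": TCP orientation; "force": force on the tool from outside, world axes, zero at the start; "ft_torque": the same for the moment, N m; "finger_gap": finger opening in mm.
Only numpy, scipy, OpenCV 4.12 (cv2) and the standard library are available. Lean on these libraries where they do the work, as an engineer would, in place of code of your own. Each camera call takes 0.05 s, during which the arm holds its last target. There are 200 camera calls.

### The job

Clip the blue beaker tray onto the steel bench post: slide it along the bench, never lifting it off, in between the two bottles that flank the post, and push it until its two sprung roller arms snap round the post and the post sits fully home in the clip. The beaker must stay standing in the tray, and none of the three bottles nor the flask may be pushed aside.

Things in the scene. Friction and masses are not known exactly. Their poses are not given: they have to be found in the camera images.
- tray: blue open tray lying flat on the bench, about 0.5 kg. Origin: centre of its underside; x axis forward to the clip, y to its left, z up. 124 mm along x, 100 mm along y (too wide to grip across), floor 5 mm thick. Side and front walls 4 mm thick, tops 31 mm above the bench. A 4 mm divider at x = +2 mm (top 16 mm above the bench) parts the front bay (beaker) from the empty rear bay
- rear_wall (a point): middle of the flat rear face of the tray's rear wall: x = -62 mm, y = 0, z = 25 mm in the tray's frame. The wall is 10 mm thick (x -62 to -52 mm), 100 mm wide, its top 41 mm above the bench; it can be pushed on this face, or pinched from above. The empty rear bay before it is 52 mm long (x -52 to 0) and 92 mm wide inside
- clip_center (a point): centre of the clip, on the tray at x = +93 mm, y = 0, z = 24 mm; it lies on the post's axis when the post is home against the saddle block (an aluminium block 52 mm wide, x 62 to 72 mm, on the tray's front; 1 mm of play). The two arms reach to x = 113 mm and span 62 mm over all
- clip_left (a joint): opening angle of the clip's left (+y) arm, rad: 0 at rest, up to 0.3 outward, sprung shut; hinged on a vertical pin at x = 69.5 mm, y = +16.5 mm of the tray. It ends in a free-turning roller 8 mm in diameter, at rest at x = 108.5 mm, y = +19 mm, z 15 to 33 mm
- clip_right (a joint): the same for the right (-y) arm, hinged at y = -16.5 mm, roller at y = -19 mm; positive is outward. The mouth between the rollers is 30 mm wide at rest; the arms spread by about 10 mm in all to let the 40 mm post through, which takes a push of about 10 N, and then close behind it
- bench_post: upright steel post fixed to the bench, 40 mm in diameter, 153 mm high with a black cap, on a flange 54 mm in diameter and 4 mm thick (the clip passes over it). Origin on its axis at the bench surface. Its x axis points along the way in between the two bottles, toward the post (roughly world +y); the bottles stand either side of that way
- post_axis (a point): point on the post's axis 24 mm above the bench
- beaker: small clear beaker, about 48 mm wide and 56 mm tall, standing loose in the tray's front bay; origin at the centre of its underside, z up
- blue_cap_bottle: white bottle with a blue cap, 51 mm in diameter, 108 mm tall, standing at one side of the way to the post; origin at the centre of its underside
- yellow_cap_bottle: white bottle with a yellow cap, 39 mm in diameter, 79 mm tall, standing at the other side of the way to the post; origin at the centre of its underside
- flask: clear conical flask, 64 mm in diameter at the foot, 106 mm tall, narrowing upward to about 30 mm at the rim, standing on the bench close beside the tray, on either side; origin at the centre of its underside
- red_cap_bottle: white bottle with a red cap, 39 mm in diameter, 78 mm tall, standing close beside the tray on the side away from the flask; origin at the centre of its underside
Things that resemble listed ones, but are neither listed nor needed, are in the scene too. What is shaped like the beaker but purple is not meant.

How it is judged:
By the outcome, as a careful person would: the job done as asked, in the order asked, and still so for the second after the job is handed in, with the robot touching nothing.
It also fails if it takes over 48 s, if anything falls off the work surface, if the arm or the gripper's body presses on something with over 40 N, if the wrist force passes 120 N, or if a joint passes its speed limit or range.

## Working session

There is one attempt and no reset: what is moved stays moved. The work goes in short steps, Python scripts to look and compute and a shell command to move; the robot and the scene stay as the last step left them, time stands still between calls to the robot, and variables do not carry over. Pictures are saved under pics/ and viewed, about 8 in all and at most 12, crops included, and the job is handed in when it is done.

```bash
mkdir -p pics
python3 - <<'E'
from cell import manip
import cv2,numpy as np
print(manip.get_state(), manip.tip_reach)
for n in("top","side"):
    f=manip.grab_frame(n); cv2.imwrite(f"pics/{n}0.png",f)
    c=manip.calibration(n); print(n,{k:np.round(v,3).tolist() for k,v in c.items()})
E
```

```text
{'clock': 0.0, 'joint_positions': array([ 1.43158616e+00,  3.85595529e-01,  6.62089294e-03, -5.26784773e-04,
       -1.19401143e+00, -2.58611122e-01]), 'dq': array([ 0.00044816, -0.00096646, -0.00033893, -0.00116948,  0.00095168,
       -0.00081372]), 'joint_torque': array([-3.19121891e-04, -3.92282224e+01,  1.88399774e+01,  4.18605387e+00,
       -4.64501500e-03, -7.35515499e-06]), 'tool_pos': array([241.8564025 , 575.61495587, 208.99206809]), 'orientation': array([ 3.07741631e+00, -6.20645009e-01, -5.62100045e-04]), 'force': array([-0.18243139,  0.10600785,  0.0495765 ]), 'ft_torque': array([-0.02405561,  0.02717166,  0.01131002]), 'finger_gap': 85.53997824648017} 14.0
top {'camera_matrix': [[556.419, 0.0, 327.688], [0.0, 556.419, 235.103], [0.0, 0.0, 1.0]], 'D': [-0.115, 0.0, 0.0, 0.0, 0.0], 'extrinsics': [[0.106, -0.994, 0.006, 71.294], [-0.972, -0.105, -0.21, 551.427], [0.209, 0.017, -0.978, 940.548], [0.0, 0.0, 0.0, 1.0]]}
side {'camera_matrix': [[551.801, 0.0, 314.823], [0.0, 551.801, 247.643], [0.0, 0.0, 1.0]], 'D': [0.023, 0.0, 0.0, 0.0, 0.0], 'extrinsics': [[0.607, -0.795, 0.023, -226.918], [-0.519, -0.418, -0.746, 389.962], [0.602, 0.441, -0.666, 725.685], [0.0, 0.0, 0.0, 1.0]]}
```

View pics/top0.png

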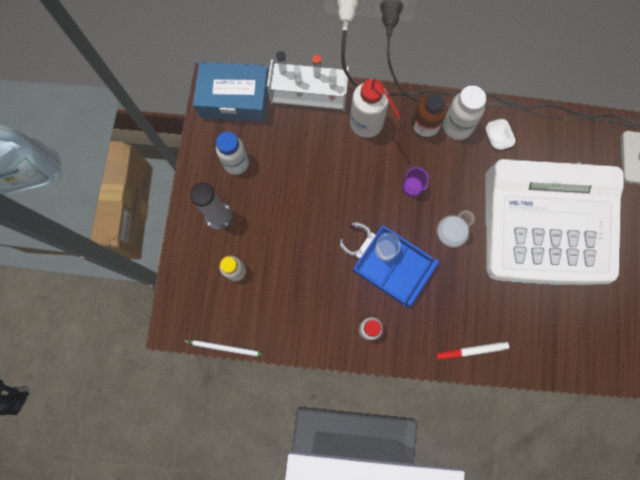

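View pics/side0.png

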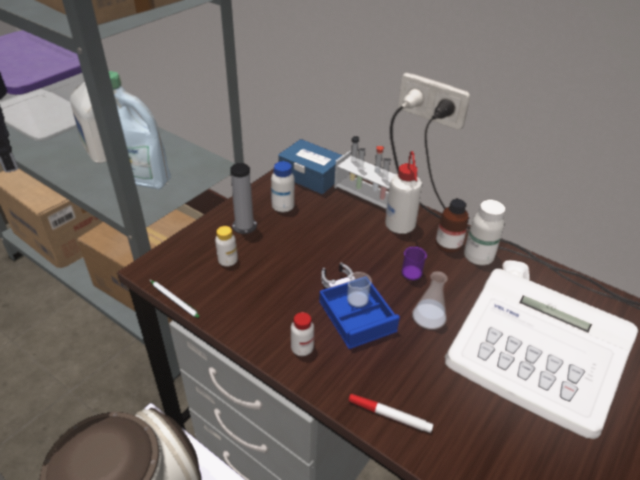

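Top view: tray (397,265) with its clip at (358,240), post (cap 203,194; foot 218,220), blue bottle (233,155), yellow bottle (232,268), red bottle (372,328) and flask (452,232). The lookalikes are the purple beaker (415,182), the blue box (232,92) and the white red-topped bottle (368,105), none of which fit. The clear beaker is at (388,246), inside the tray.

```bash
cat > h.py <<'E'
from cell import manip
import cv2,numpy as np
def ray(n,px):
    c=manip.calibration(n);E=np.array(c["extrinsics"]);p=cv2.undistortPoints(np.array([[px]],float),np.array(c["camera_matrix"]),np.array(c["D"],float)).ravel()
    R=E[:3,:3];return -R.T@E[:3,3],R.T@np.array([*p,1])
def onz(n,px,z):
    o,d=ray(n,px);return (o+d*(z-o[2])/d[2])[:2]
def proj(n,P):
    c=manip.calibration(n);E=np.array(c["extrinsics"])
    return cv2.projectPoints(np.array(P,float).reshape(-1,1,3),cv2.Rodrigues(E[:3,:3])[0],E[:3,3],np.array(c["camera_matrix"]),np.array(c["D"],float))[0][:,0]
def blob(n,f,lo,hi,box):
    x0,y0,x1,y1=box;m=np.zeros(f.shape[:2],np.uint8)
    m[y0:y1,x0:x1]=cv2.inRange(cv2.cvtColor(f,cv2.COLOR_BGR2HSV),lo,hi)[y0:y1,x0:x1]
    cs=cv2.findContours(m,0,2)[0];return max(cs,key=cv2.contourArea)
def tri(a,b):
    A=[];B=[]
    for n,p in(("top",a),("side",b)):
        o,d=ray(n,p);d=d/np.linalg.norm(d);M=np.eye(3)-np.outer(d,d);A.append(M);B.append(M@o)
    return np.linalg.lstsq(np.vstack(A),np.hstack(B),rcond=None)[0]
E
python3 - <<'E'
from h import *
t=cv2.imread("pics/top0.png");s=cv2.imread("pics/side0.png")
B=((105,120,80),(125,255,255));Y=((20,120,120),(35,255,255));R=((0,120,90),(8,255,255))
for nm,c,bt,bs,z in(("blue",B,(205,120,260,180),(265,155,300,190),100),("yel",Y,(210,240,255,290),(210,220,240,250),74),("red",R,(350,310,390,350),(285,305,320,335),73)):
    q=[]
    for n,f,b in(("top",t,bt),("side",s,bs)):
        k=blob(n,f,*c,b);x,y,w,h=cv2.boundingRect(k);q.append((x+w/2-.5,y+h/2-.5))
    print(nm,q,tri(*q).round(),onz("top",q[0],z).round())
g=blob("top",t,*B,(340,220,450,310));r=cv2.minAreaRect(g);print("tray rect",r)
bx=cv2.boxPoints(r);print(bx.round(1).tolist())
print("corners z31/41",[(onz("top",p,31).round().tolist(),onz("top",p,41).round().tolist()) for p in bx])
print("flask foot",onz("top",(453,236),5).round(),"tri rim",tri((467,218),(438,277)).round())
print("post cap",onz("top",(203,194),153).round(),"tri",tri((203,194),(240,169)).round())
# stretched crops
a=cv2.resize(t[200:350,340:490],(600,600),interpolation=2)
cv2.imwrite("pics/c1.png",a)
b=cv2.resize(t[140:290,180:280],(400,600),interpolation=2);b2=cv2.resize(s[150:280,200:310],(400,473),interpolation=2)
b2=cv2.copyMakeBorder(b2,0,127,0,0,0);cv2.imwrite("pics/c2.png",np.hstack([b,b2]))
E
```

```text
blue [(226.5, 142.5), (283.0, 167.5)] [681. 326. 102.] [681. 327.]
yel [(227.5, 264.5), (224.0, 232.5)] [467. 299.  71.] [466. 298.]
red [(372.5, 327.5), (302.0, 319.5)] [384.  36.  74.] [385.  36.]
tray rect ((395.43682861328125, 265.7093811035156), (68.79638671875, 56.23878860473633), 32.735225677490234)
[[351.29998779296875, 270.79998779296875], [381.70001220703125, 223.5], [439.6000061035156, 260.70001220703125], [409.20001220703125, 308.0]]
corners z31/41 [([485.0, 80.0], [484.0, 81.0]), ([579.0, 33.0], [577.0, 34.0]), ([521.0, -80.0], [519.0, -78.0]), ([429.0, -30.0], [428.0, -29.0])]
flask foot [ 576. -107.] tri rim [ 585. -107.  107.]
post cap [568. 341.] tri [568. 342. 150.]
```

View pics/c1.png

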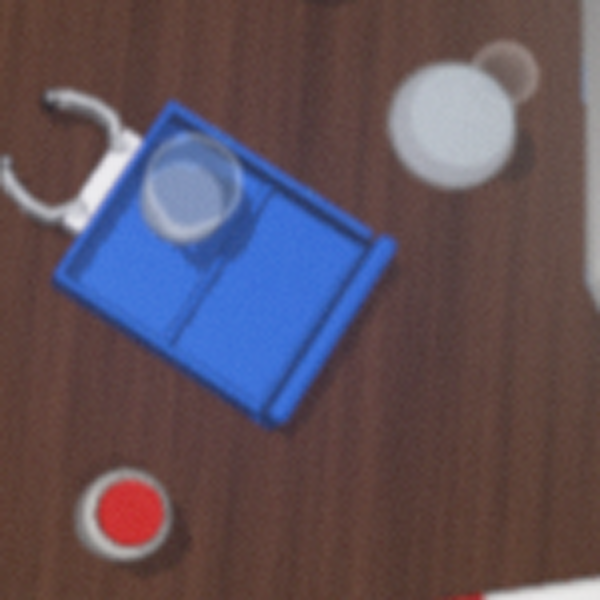

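View pics/c2.png

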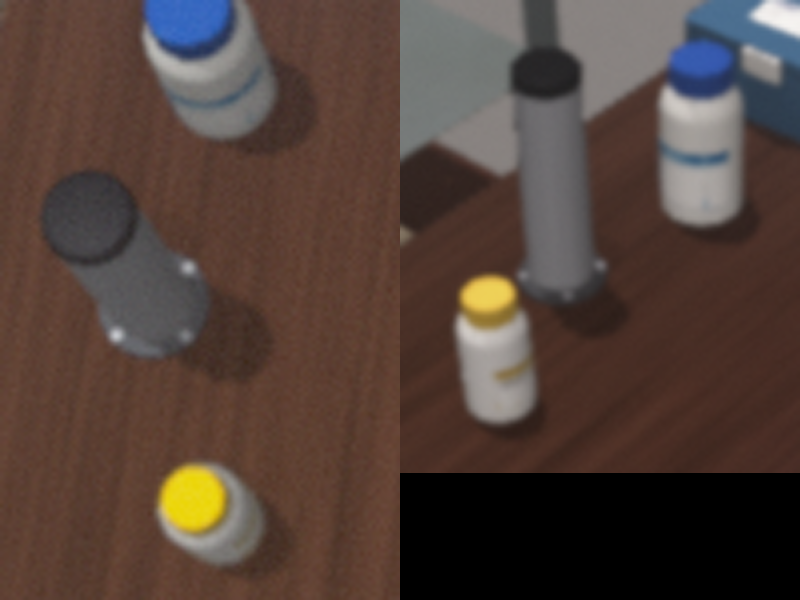

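Crop 1 shows the clear beaker in the tray's front bay, with the rear wall's top outer edge running from (439,260) to (411,306) in full-image pixels. Crop 2 shows the flange screws centred near (218,215).

Run:
```python
from h import *
rl,rr=onz("top",(411.3,306),41),onz("top",(438.7,260),41);fl,fr=onz("top",(353.8,269.5),31),onz("top",(383.2,225),31)
print(rl,rr,fl,fr,np.linalg.norm(rl-rr),np.linalg.norm(fl-fr),np.linalg.norm((fl+fr-rl-rr)/2))
ya=lambda v:np.degrees(np.arctan2(v[1],v[0]))
print("yaw",ya((fl+fr-rl-rr)/2),ya(rl-rr)-90,ya(fl-fr)-90)
a=np.radians(ya((fl+fr-rl-rr)));u=np.array([np.cos(a),np.sin(a)])
c=(fl+fr+rl+rr)/4;print("tray centre",c,"wall mid",c-57*u)
S=[onz("top",(180+x/4,140+y/4),4) for x,y in((188,267),(117,335),(185,335))]
print("post",(S[0]+S[1])/2,"screw dirs",ya(S[1]-S[2]),ya(S[2]-S[0]))
T=manip.get_state();R=cv2.Rodrigues(T["orientation"])[0];print("jaw",ya(R[:2,1]),R[:,2])
```

```text
[431.5193194  -32.40216279] [519.97130371 -75.89752902] [487.87262057  76.00177091] [576.66190956  29.72249605] 98.5677452924046 100.12646563222513 121.02187802454029
yaw 62.15772845959149 63.81481537918759 62.470308433889386
tray centre [504.00628831  -0.64385621] wall mid [477.38505748 -51.04534497]
post [568.56667251 343.45195553] screw dirs 96.1060831364788 -174.1086118139103
jaw -112.80468304143535 [-6.79332873e-04 -1.86679954e-03 -9.99998027e-01]
```

```bash
python3 -m handwheel '[[[0,0,0],[0.2,-0.5,0],0],[[0,0,0],[0.39,-1,0],0],[[0,0,0],[0.39,-1,0],0]]'
python3 -m handwheel '[[[0,0,0],[0.2,-0.5,0],0],[[0,0,0],[0.39,-1,0],0],[[0,0,0],[0.39,-1,0],0]]'
python3 -m handwheel '[[[0,0,0],[0.2,-0.5,0],0],[[0,0,0],[0.39,-1,0],0],[[0,0,0],[0.39,-1,0],0]]'
python3 -m handwheel '[[[0,0,0],[0.2,-0.5,0],0],[[0,0,0],[0.39,-1,0],0],[[0,0,0],[0.39,-1,0],0]]'
python3 -m handwheel '[[[0,0,-0.05],[0.2,-0.5,0],0],[[0,0,-0.05],[0.39,-1,0],0],[[0,0,-0.05],[0.39,-1,0],0]]'
```

```text
clock: 0.48
tool_pos: [289.3, 452.0, 209.1]
orientation: [3.075, -0.625, -0.001]
force: [-0.1, -0.0, 0.4]
finger_gap: 42.6
clock: 0.85
tool_pos: [336.5, 329.4, 209.1]
orientation: [3.074, -0.63, -0.002]
force: [-0.8, 1.0, 0.4]
finger_gap: 42.8
clock: 1.23
tool_pos: [383.9, 207.6, 209.0]
orientation: [3.073, -0.635, -0.002]
force: [0.3, -0.6, 0.4]
finger_gap: 42.6
clock: 1.6
tool_pos: [431.8, 86.0, 208.8]
orientation: [3.071, -0.641, -0.002]
force: [0.1, 0.9, -1.0]
finger_gap: 42.7
clock: 1.98
tool_pos: [480.1, -35.2, 208.3]
orientation: [3.042, -0.767, -0.003]
force: [-0.4, 0.5, 0.3]
finger_gap: 42.7
```

```bash
python3 -m handwheel '[[[0,0,0.01],[-0.02,-0.13,-0.3],0],[[0,0,0.01],[-0.02,-0.13,-0.7],0],[[0,0,0.01],[-0.02,-0.13,-1],0],[[0,0,0.01],[-0.02,-0.13,-1],0]]'
python3 - <<'E'
from h import *
t=manip.grab_frame("top");s=manip.grab_frame("side")
a=cv2.resize(t[180:330,340:480],(400,430),interpolation=2);b=cv2.resize(s[240:380,280:410],(400,430),interpolation=2)
cv2.imwrite("pics/d1.png",np.hstack([a,b]))
E
```

```text
clock: 2.48
tool_pos: [476.1, -49.5, 86.0]
orientation: [3.046, -0.738, -0.012]
force: [-0.9, 0.1, 0.2]
finger_gap: 42.6
```

View pics/d1.png

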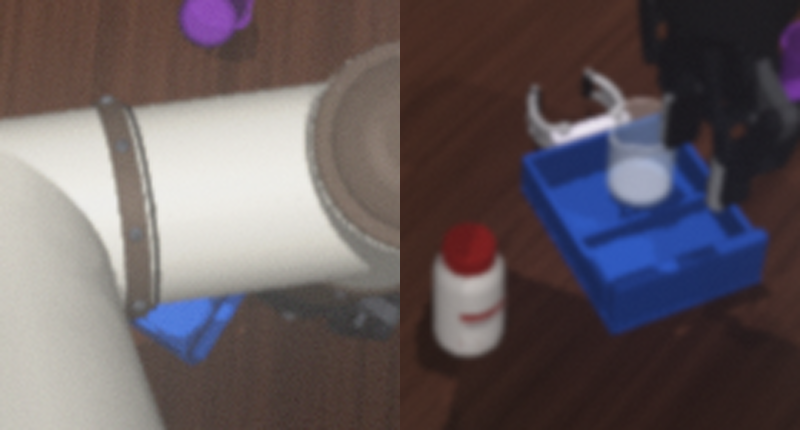

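Run:
```python
from h import *
T=manip.get_state();R=cv2.Rodrigues(T["orientation"])[0];p=T["tool_pos"]
P=[p+R@[0,k,10] for k in(-21,0,21)]+[[476,-51,41],[477.4-29*np.cos(1.1),-51,41],[504,0,31]]
q=proj("side",P);print(R[:,1],q.round(),((q-[280,240])*[400/130,430/140]+[400,0]).round())
```

```text
[-0.45761803 -0.8891377   0.00445887] [[370. 300.]
 [376. 308.]
 [383. 317.]
 [374. 324.]
 [370. 328.]
 [358. 305.]] [[678. 184.]
 [697. 209.]
 [716. 235.]
 [689. 259.]
 [678. 271.]
 [641. 200.]]
```

```bash
python3 -m handwheel '[[[0,0,0],[0.01,-0.01,-0.2],0],[[0,0,0],[0.01,-0.01,-0.35],0],[[0,0,0],[0.01,-0.01,-0.48],0],[[0,0,0],[0.01,-0.01,-0.48],0],[[0,0,0],[0.01,-0.01,-0.48],0]]'
python3 - <<'E'
from h import *
s=manip.grab_frame("side")
cv2.imwrite("pics/d2.png",cv2.resize(s[240:380,280:420],(600,600),interpolation=2))
E
```

```text
clock: 3.2
tool_pos: [481.7, -50.1, 33.2]
orientation: [3.051, -0.738, 0.005]
force: [0.5, -0.3, -0.2]
finger_gap: 42.6
```

View pics/d2.png

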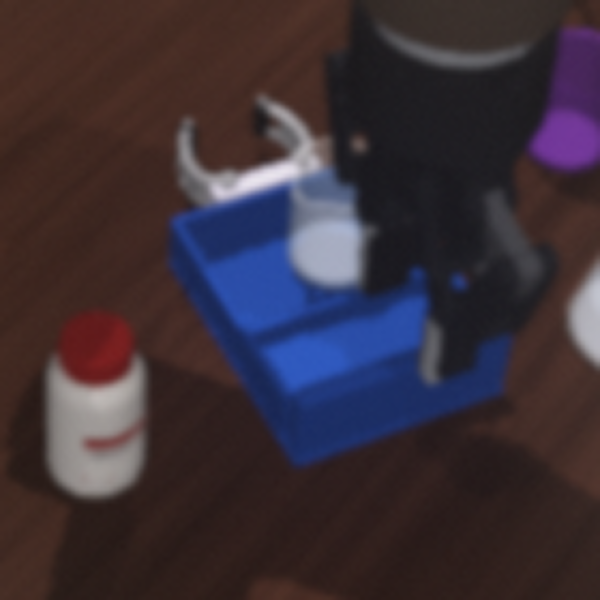

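```bash
python3 -m handwheel '[[[0,0,0],[-0.05,0.02,-0.04],0],[[0,0,0],[-0.05,0.02,-0.04],0],[[0,0,0],[-0.05,0.02,-0.04],-0.3],[[0,0,0],[-0.05,0.02,-0.04],-0.5],[[0,0,0],[-0.05,0.02,-0.04],-0.7],[[0,0,0],[-0.05,0.02,-0.04],-1],[[0,0,0],[-0.05,0.02,-0.04],-1],[[0,0,0],[-0.05,0.02,-0.04],-1]]'
python3 - <<'E'
from h import *
s=manip.grab_frame("side");S=manip.get_state();print(S["force"],S["tool_pos"],S["finger_gap"])
cv2.imwrite("pics/d3.png",cv2.resize(s[240:380,280:420],(600,600),interpolation=2))
E
```

```text
clock: 4.25
tool_pos: [475.6, -47.8, 28.3]
orientation: [3.05, -0.738, 0.004]
force: [-0.1, -0.3, 0.5]
finger_gap: -0.0
[0.38536774 0.13122208 0.32248389] [475.56479859 -47.79506     28.31284672] 0.06926125210360459
```

View pics/d3.png

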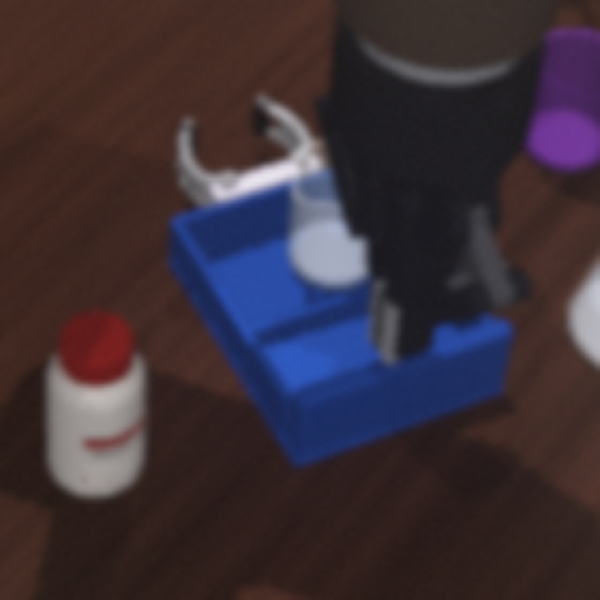

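Run:
```python
from h import *
T=manip.get_state();R=cv2.Rodrigues(T["orientation"])[0];p=T["tool_pos"]
sc=lambda P:((proj("side",P)-[280,240])*600/140).round().tolist()
print("tip,tcp,up50",sc([p+R@[0,0,k] for k in(14,0,-50)]))
# rear wall corners in crop: top outer left (297,400), right(510,325); bottom left (300,465), right (503,393)
un=lambda x,y:(280+x*140/600,240+y*140/600)
for px,z in(((297,400),41),((512,325),41),((300,466),0),((503,396),0),((172,217),31),((395,362),14),((395,362),25),((395,362),41)):print(px,z,onz("side",un(*px),z).round(1))
```

```text
tip,tcp,up50 [[390.0, 400.0], [393.0, 378.0], [404.0, 296.0]]
(297, 400) 41 [432.5 -28.6]
(512, 325) 41 [520.5 -75.7]
(300, 466) 0 [434.1 -32.2]
(503, 396) 0 [518.  -78.7]
(172, 217) 31 [489.8  76.7]
(395, 362) 14 [494.4 -38.1]
(395, 362) 25 [485.9 -42.4]
(395, 362) 41 [473.6 -48.6]
```

Run:
```python
from h import *
s=manip.grab_frame("side")
h=cv2.cvtColor(s,cv2.COLOR_BGR2HSV)
for y in range(304,336):
    print(y,' '.join(("%3d"%h[y,x,2])+('b' if h[y,x,1]>130 and 100<h[y,x,0]<130 else '.') for x in range(354,396,1)))
S=manip.get_state();print(S["joint_positions"].round(4))
```

```text
304 180. 184. 187. 188. 188. 188. 186. 182. 175. 164. 146. 117.  82.  57.  48.  44.  38.  33.  33.  32.  33.  34.  34.  33.  32.  32.  32.  32.  33.  35.  39.  49.  59.  62.  63.  58.  54.  54.  61.  69.  74.  75.
305 156. 165. 171. 172. 173. 171. 167. 160. 151. 139. 123. 105.  84.  71.  69.  60.  45.  35.  32.  33.  33.  34.  33.  32.  33.  32.  32.  32.  33.  37.  47.  57.  65.  66.  64.  57.  50.  49.  54.  65.  72.  74.
306 130. 138. 143. 146. 146. 145. 140. 133. 124. 116. 108b  96b  86.  83.  81.  68.  47.  35.  34.  33.  32.  34.  33.  33.  32.  32.  33.  33.  33.  37.  46.  56.  62.  60.  53.  48.  44.  44.  49.  59.  68.  74.
307 120b 121b 119. 119. 121. 120. 118. 112b 107b 104b 102b  97b  87.  83.  78.  62.  43.  35.  32.  33.  33.  33.  32.  32.  33.  32.  31.  33.  32.  35.  40.  46.  49.  45.  41.  39.  40.  40.  44.  52.  64.  71.
308 126b 118b 111b 113b 118b 119b 115b 110b 104b 104b 103b  97b  88.  80.  70.  55.  42.  35.  33.  33.  34.  34.  33.  32.  31.  31.  32.  32.  33.  34.  35.  38.  37.  35.  36.  37.  39.  40.  42.  48.  59.  68.
309 124b 124b 123b 128b 133b 1
[... 5097 characters left out ...]
75.  68.
333 119b 116b 113b 110b 107b 104b 103b 102b 102b 102b 102b 101b 102b 102b 101b 100b 100b  99b  99b  97b  99b  99b  98b  99b  98b  98b  99b  97b  98b  98b  99b 100b  99b 100b  99b  93b  86b  79b  70.  61.  50.  44.
334 110b 107b 106b 104b 103b 102b 102b 102b 101b 101b 102b 102b 101b 101b 100b 101b  99b  99b  99b  98b  99b  98b  97b  99b  98b  98b  98b  99b  98b  98b 100b  98b  95b  91b  84b  72.  61.  53.  45.  43.  43.  44.
335 105b 103b 103b 102b 102b 101b 101b 101b 100b 101b 100b 102b 100b 101b 101b 100b 100b  98b  99b  98b  98b  97b  99b  99b  99b  98b 100b 100b  99b  94b  92b  84b  74b  67.  58.  47.  42.  44.  44.  44.  44.  44.
[ 0.2436  0.3649 -0.5796  0.007  -0.6253  0.8469]
```

The fingers closed on nothing, and the picture puts their tips about level with the wall top (z≈41). So the tips are really about 25 mm higher than the reported z implies. I'll reopen and lower in small steps while watching the force.

```bash
python3 -m handwheel '[[[0,0,0],[0.02,0.01,0.05],0],[[0,0,0],[0.02,0.01,0.05],0],[[0,0,0],[0.02,0.01,0.05],0],[[0,0,0],[0.02,0.01,0],0],[[0,0,0],[0.02,0.01,-0.05],0],[[0,0,0],[0.02,0.01,-0.05],0]]'
python3 -m handwheel '[[[0,0,0],[0,0,-0.05],0],[[0,0,0],[0,0,-0.05],0]]'
python3 -m handwheel '[[[0,0,0],[0,0,-0.05],0],[[0,0,0],[0,0,-0.05],0]]'
python3 - <<'E'
from h import *
s=manip.grab_frame("side");S=manip.get_state();print(S["force"],S["tool_pos"],S["finger_gap"])
cv2.imwrite("pics/d4.png",cv2.resize(s[240:360,310:430],(600,600),interpolation=2))
E
```

```text
clock: 5.1
tool_pos: [477.3, -46.7, 21.5]
orientation: [3.05, -0.738, 0.001]
force: [-0.1, -0.2, 0.0]
finger_gap: 42.6
clock: 5.35
tool_pos: [476.8, -46.9, 14.9]
orientation: [3.049, -0.738, -0.001]
force: [-0.1, 0.4, 0.7]
finger_gap: 42.6
clock: 5.6
tool_pos: [476.4, -47.0, 8.4]
orientation: [3.048, -0.738, -0.002]
force: [-0.0, -0.1, -0.1]
finger_gap: 42.5
[-0.32705289  0.30222775  0.44230756] [476.62091424 -46.8872022    8.6159755 ] 42.912010480344584
```

View pics/d4.png

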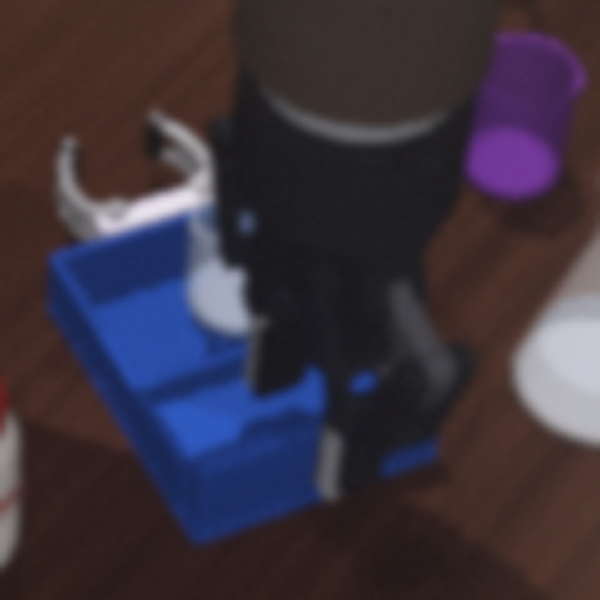

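The rear finger is behind the wall's rear face (tip ~(330,495) in the crop) and the front finger is in the bay, so they straddle it properly. Lowering slightly and closing.

```bash
python3 -m handwheel '[[[0,0,0],[0.01,0,-0.03],0],[[0,0,0],[0.01,0,-0.03],-0.3],[[0,0,0],[0.01,0,-0.03],-0.5],[[0,0,0],[0.01,0,-0.03],-0.7],[[0,0,0],[0.01,0,-0.03],-1],[[0,0,0],[0.01,0,-0.03],-1],[[0,0,0],[0.01,0,-0.03],-1]]'
python3 - <<'E'
from h import *
S=manip.get_state();R=cv2.Rodrigues(S["orientation"])[0]
print(S["force"],S["tool_pos"],S["finger_gap"],np.degrees(np.arctan2(R[1,1],R[0,1]))+180)
s=manip.grab_frame("side");k=blob("side",s,(105,120,80),(125,255,255),(300,240,420,360));print(k[:,0].min(0),k[:,0].max(0))
s=cv2.imread("pics/side0.png");k=blob("side",s,(105,120,80),(125,255,255),(300,240,420,360));print(k[:,0].min(0),k[:,0].max(0))
E
```

```text
clock: 6.52
tool_pos: [477.8, -47.2, 5.3]
orientation: [3.048, -0.738, -0.001]
force: [-0.9, -4.0, 4.3]
finger_gap: 8.5
[-0.85723046 -4.01362583  4.26202086] [477.75072759 -47.16374152   5.2642132 ] 8.531804462942018 62.78508010654146
[319 283] [396 347]
[320 283] [398 348]
```

Gripped (gap 8.5 mm). First I drag forward along the tray's axis, clear of the flask and red bottle.

```bash
python3 -m handwheel '[[[0,0,0],[0.02,0.04,0],-1],[[0,0,0],[0.06,0.12,0],-1],[[0,0,0],[0.11,0.21,0],-1],[[0,0,0],[0.16,0.31,0],-1],[[0,0,0],[0.21,0.41,0],-1],[[0,0,0],[0.25,0.48,0],-1],[[0,0,0],[0.27,0.52,0],-1],[[0,0,0],[0.27,0.52,0],-1]]'
python3 - <<'E'
from h import *
t=manip.grab_frame("top");s=manip.grab_frame("side")
print("purple",onz("top",(413,187),30))
cv2.imwrite("pics/e1.png",np.hstack([cv2.resize(t[120:340,170:470],(400,293)),cv2.resize(s[140:380,200:460],(400,369))[:293]]))
E
```

```text
clock: 7.58
tool_pos: [509.0, 14.9, 5.3]
orientation: [3.047, -0.737, -0.005]
force: [-2.6, -2.1, 6.3]
finger_gap: 8.4
purple [656.56301216 -20.38538369]
```

View pics/e1.png

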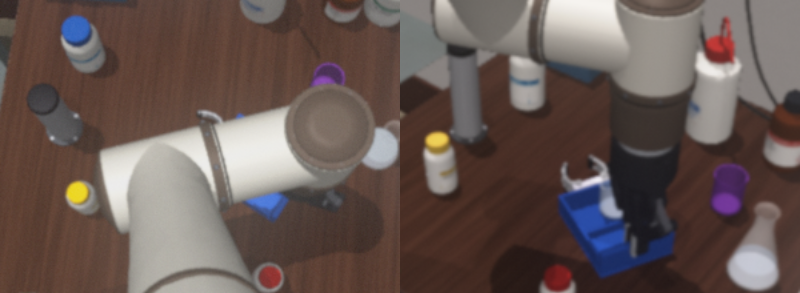

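The beaker is still in the tray, and the flask and red bottle are clear. Next: turn onto the post's line and move up.

```bash
python3 -m handwheel '[[[0,0,0.02],[0.03,0.04,0],-1],[[0,0,0.06],[0.09,0.11,0],-1],[[0,0,0.10],[0.16,0.20,0],-1],[[0,0,0.14],[0.23,0.29,0],-1],[[0,0,0.18],[0.30,0.38,0],-1],[[0,0,0.22],[0.38,0.48,0],-1],[[0,0,0.26],[0.45,0.57,0],-1],[[0,0,0.30],[0.53,0.66,0],-1],[[0,0,0.33],[0.59,0.74,0],-1],[[0,0,0.35],[0.64,0.80,0],-1],[[0,0,0.36],[0.66,0.83,0],-1],[[0,0,0.36],[0.66,0.83,0],-1]]'
python3 - <<'E'
from h import *
t=manip.grab_frame("top");s=manip.grab_frame("side")
S=manip.get_state();R=cv2.Rodrigues(S["orientation"])[0];p=S["tool_pos"]
print(p,np.degrees(np.arctan2(R[1,1],R[0,1])))
u=-R[:2,1];l=np.array([-u[1],u[0]]);q=lambda x,y,z:[*(p[:2]+u*(x+57)+l*y),z]
A=[q(108.5,19,24),q(108.5,-19,24),q(93,0,24),q(62,50,31),q(62,-50,31),q(-62,50,41),q(-62,-50,41),[568.5,343.4,4]]
for n,f in(("top",t),("side",s)):
    for x,y in proj(n,A).round().astype(int): f[y,x]=(0,255,0)
a=cv2.resize(t[130:300,180:350],(400,400),interpolation=2);b=cv2.resize(s[160:330,200:370],(400,400),interpolation=2)
cv2.imwrite("pics/e2.png",np.hstack([a,b]))
E
```

```text
clock: 9.18
tool_pos: [587.5, 114.0, 5.3]
orientation: [3.13, 0.144, -0.005]
force: [-2.4, -4.2, 4.6]
finger_gap: 7.8
[587.51959004 114.04432153   5.30062799] -84.74264564160175
```

View pics/e2.png

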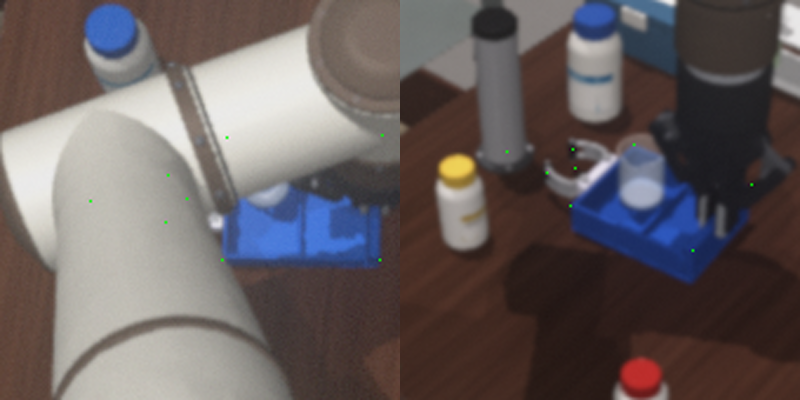

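The tray is aligned and the beaker stands. Overlaid predictions match the tray corners (222,262 top) and clip arms (548,178 and 577,148 side) within a few mm. Advancing.

```bash
python3 -m handwheel '[[[0,0,0],[0,0.05,0],-1],[[0,0,0],[-0.01,0.13,0],-1],[[0,0,0],[-0.01,0.22,0],-1],[[0,0,0],[-0.02,0.31,0],-1],[[0,0,0],[-0.02,0.38,0],-1],[[0,0,0],[-0.02,0.38,0],-1]]'
python3 -m handwheel '[[[0,0,0],[-0.01,0.04,0],-1],[[0,0,0],[-0.01,0.08,0],-1],[[0,0,0],[-0.01,0.08,0],-1]]'
python3 -m handwheel '[[[0,0,0],[-0.01,0.04,0],-1],[[0,0,0],[-0.01,0.08,0],-1],[[0,0,0],[-0.01,0.08,0],-1]]'
python3 - <<'E'
from h import *
t=manip.grab_frame("top");s=manip.grab_frame("side")
cv2.imwrite("pics/e3.png",cv2.resize(s[160:310,200:350],(600,600),interpolation=2))
E
```

```text
clock: 10.02
tool_pos: [585.2, 161.3, 5.3]
orientation: [3.132, 0.145, -0.003]
force: [-1.6, 0.7, 4.0]
finger_gap: 8.5
clock: 10.4
tool_pos: [582.9, 168.2, 5.3]
orientation: [3.128, 0.144, -0.009]
force: [-0.4, -9.8, 5.4]
finger_gap: 8.6
clock: 10.78
tool_pos: [580.8, 174.7, 5.3]
orientation: [3.124, 0.142, -0.014]
force: [0.3, -11.7, 5.4]
finger_gap: 8.6
```

View pics/e3.png

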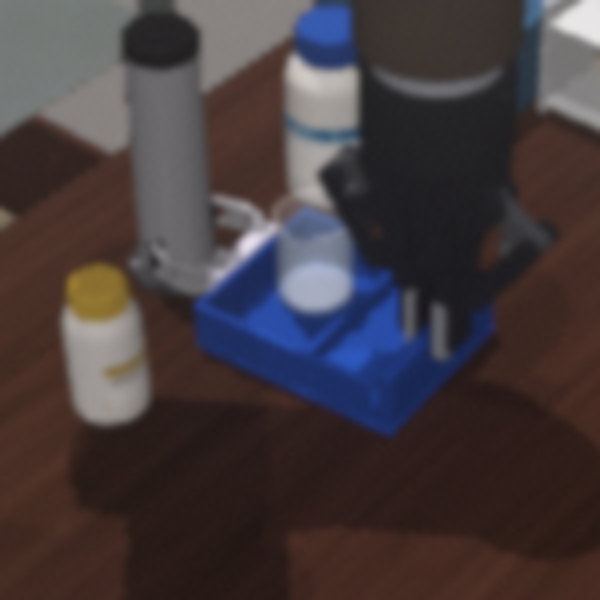

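The rollers are going round the post ((150,262) and (235,205) in the crop), the beaker stands and neither flanking bottle has moved. Pushing on in steps, watching the force.

```bash
python3 -m handwheel '[[[0,0,0],[0,0.04,0],-1],[[0,0,0],[0,0.08,0],-1],[[0,0,0],[0,0.08,0],-1]]'
python3 -m handwheel '[[[0,0,0],[0,0.04,0],-1],[[0,0,0],[0,0.06,0],-1],[[0,0,0],[0,0.06,0],-1]]'
python3 -m handwheel '[[[0,0,0],[0,0.02,0],-1],[[0,0,0],[0,0.03,0],-1],[[0,0,0],[0,0.03,0],-1]]'
```

```text
clock: 11.25
tool_pos: [580.7, 184.1, 5.3]
orientation: [3.124, 0.14, -0.014]
force: [-0.4, -3.3, 3.3]
finger_gap: 8.3
clock: 11.62
tool_pos: [581.0, 193.0, 5.3]
orientation: [3.126, 0.142, -0.011]
force: [-0.9, 4.0, 1.4]
finger_gap: 7.9
clock: 12.0
tool_pos: [580.6, 195.6, 5.3]
orientation: [3.125, 0.141, -0.014]
force: [-0.4, -4.2, 4.9]
finger_gap: 8.3
```

The force peaked and then reversed, so the arms have snapped past. Now feeling for the saddle in small steps.

```bash
python3 -m handwheel '[[[0,0,0],[0,0.015,0],-1],[[0,0,0],[0,0.015,0],-1]]'
python3 -m handwheel '[[[0,0,0],[0,0.015,0],-1],[[0,0,0],[0,0.015,0],-1]]'
```

```text
clock: 12.25
tool_pos: [580.5, 195.7, 5.3]
orientation: [3.123, 0.14, -0.015]
force: [0.7, -7.3, 5.1]
finger_gap: 8.4
clock: 12.5
tool_pos: [580.5, 195.7, 5.3]
orientation: [3.121, 0.139, -0.017]
force: [0.5, -8.1, 3.8]
finger_gap: 8.5
```

```bash
python3 -m handwheel '[[[0,0,0],[0,0.03,0],-1],[[0,0,0],[0,0.05,0],-1],[[0,0,0],[0,0.05,0],-1],[[0,0,0],[0,0.05,0],-1]]'
python3 -m handwheel '[[[0,0,0],[0,0.05,0],-1],[[0,0,0],[0,0.08,0],-1],[[0,0,0],[0,0.08,0],-1],[[0,0,0],[0,0.08,0],-1]]'
```

```text
clock: 13.0
tool_pos: [579.8, 195.7, 5.3]
orientation: [3.113, 0.136, -0.025]
force: [2.7, -19.0, 6.1]
finger_gap: 8.7
clock: 13.5
tool_pos: [578.2, 195.5, 5.2]
orientation: [3.101, 0.129, -0.038]
force: [5.1, -29.3, 7.6]
finger_gap: 8.1
```

It stops hard at y≈195.7 with 29 N against it, so it is home. Relax, release, rise and look.

```bash
python3 -m handwheel '[[[0,0,0],[0,0,0],-1],[[0,0,0],[0,0,0],-1],[[0,0,0],[0,0,0],-0.6],[[0,0,0],[0,0,0],-0.3],[[0,0,0],[0,0,0],0],[[0,0,0],[0,0,0],0],[[0,0,0],[0,0,0],0]]'
python3 -m handwheel '[[[0,0,0],[0,0,0.1],0],[[0,0,0],[0,0,0.3],0],[[0,0,0],[0,0,0.6],0],[[0,0,0],[0,0,1],0],[[0,0,0],[0,0,1],0]]'
python3 -m handwheel '[[[0,0,0],[0,0,0.5],0],[[0,0,0],[0,0,1],0],[[0,0,0],[0,0,1],0]]'
python3 -m handwheel '[[[0,0,0],[0,-0.5,0],0],[[0,0,0],[0,-1,0],0],[[0,0,0],[0,-1,0],0]]'
python3 -m handwheel '[[[0,0,0],[0,-0.5,0],0],[[0,0,0],[0,-1,0],0],[[0,0,0],[0,-1,0],0]]'
python3 -m handwheel '[[[0,0,0],[0,-0.5,0],0],[[0,0,0],[0,-1,0],0],[[0,0,0],[0,-1,0],0]]'
python3 - <<'E'
from h import *
t=manip.grab_frame("top");s=manip.grab_frame("side")
cv2.imwrite("pics/tf.png",t);cv2.imwrite("pics/sf.png",s)
a=cv2.resize(t[120:320,170:370],(400,400),interpolation=2);b=cv2.resize(s[150:310,190:350],(400,400),interpolation=2)
cv2.imwrite("pics/f.png",np.hstack([a,b]))
B=((105,120,80),(125,255,255));Y=((20,120,120),(35,255,255));R=((0,120,90),(8,255,255))
for nm,c,bt in(("blue",B,(205,120,260,180)),("yel",Y,(210,240,255,290)),("red",R,(350,310,390,350))):
    x,y,w,h=cv2.boundingRect(blob("top",t,*c,bt));print(nm,x+w/2-.5,y+h/2-.5)
print(np.abs(cv2.imread("pics/top0.png")[210:250,430:480].astype(int)-t[210:250,430:480]).mean())
E
```

```text
clock: 14.38
tool_pos: [578.1, 195.7, 5.2]
orientation: [3.101, 0.13, -0.038]
force: [0.3, -0.4, 1.8]
finger_gap: 42.7
clock: 15.0
tool_pos: [581.1, 197.1, 131.0]
orientation: [3.106, 0.131, -0.023]
force: [0.6, 0.4, -0.6]
finger_gap: 42.6
clock: 15.38
tool_pos: [583.6, 198.1, 257.8]
orientation: [3.111, 0.131, -0.004]
force: [-0.8, 0.1, 0.1]
finger_gap: 42.4
clock: 15.75
tool_pos: [582.6, 74.6, 257.3]
orientation: [3.111, 0.124, -0.007]
force: [0.0, 0.3, -1.2]
finger_gap: 42.8
clock: 16.12
tool_pos: [581.8, -48.3, 256.4]
orientation: [3.111, 0.116, -0.01]
force: [0.7, 0.8, 0.7]
finger_gap: 42.5
clock: 16.5
tool_pos: [581.3, -170.6, 255.1]
orientation: [3.112, 0.11, -0.013]
force: [-0.3, 0.6, -0.4]
finger_gap: 43.1
blue 226.5 142.5
yel 227.5 264.0
red 372.0 327.5
68.96316666666667
```

View pics/f.png

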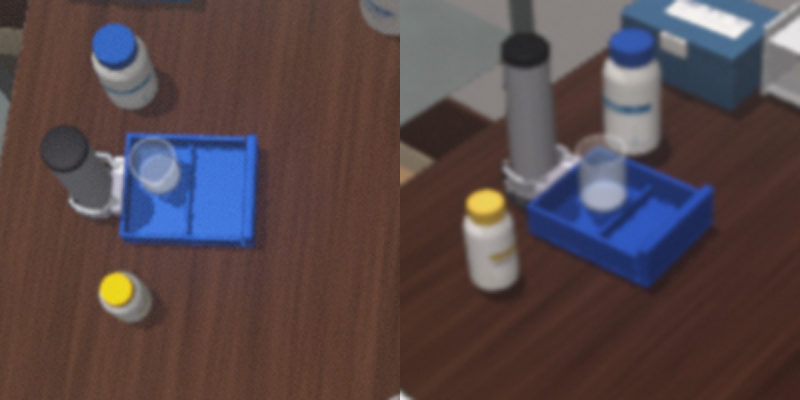

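Run:
```python
from h import *
t=cv2.imread("pics/tf.png");s=cv2.imread("pics/sf.png");s0=cv2.imread("pics/side0.png")
d=np.abs(s0.astype(int)-s);print("flask diff",d[270:330,410:450].mean(),"purple",d[245:280,400:428].mean(),"red bottle",d[312:355,288:316].mean(),"background",d[400:440,250:330].mean())
r=[onz("top",(170+x/2,120+y/2),z) for x,y,z in((256,137,41),(254,244,41),(126,134,31),(122,240,31))]
m=(r[0]+r[1])/2;f=(r[2]+r[3])/2;print(m,f,"rear face-post",np.linalg.norm(m-[568.5,343]),"want 155; front-post",np.linalg.norm(f-[568.5,343]),"want 31")
```

```text
flask diff 2.9920833333333334 purple 2.3537414965986394 red bottle 7.202934662236988 background 0.9622916666666667
[576.18095699 189.26389288] [568.94952151 312.1189604 ] rear face-post 153.92786535977817 want 155; front-post 30.884311173461278 want 31
```

```bash
python3 -c "
from cell import manip
print(manip.finish_job())"
```

```text
the job is handed in; nothing more can be done
None
```

The tray is clipped onto the post and I handed the job in at about 16.6 s. I pinched it by its rear wall, slid it along the bench and pushed it in between the two bottles. I then let go and moved the arm clear.

**Clip seating**
- **Push force:** it peaked near 12 N and then reversed as the arms snapped past the post. After that the tray met a hard stop and did not move under a 29 N push.
- **Position:** measured in the last picture, the rear face is 154 mm from the post axis (155 expected). The front wall is 31 mm from it (31 expected).

**Beaker, bottles and flask**
- **Beaker:** it is standing in the front bay in the last picture.
- **Bottles:** all three caps are within 0.5 px of where they started. The side-view patch round the red bottle differed more than the others (7 against 1 for plain bench). I put that down to shading, since its cap had not moved.
- **Flask:** I could check it only in the side view, where it looks unchanged. The arm hid it from above.

**Reading that disagreed:** the fingertips stood about 25 mm higher than the reported TCP height implied. The first close therefore shut just above the wall without touching the tray. I lowered in small steps while watching the force, and the second grip held. I did not find the cause.

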